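Move a battery pack from the charger to the frame mount

TASK

Take the charged battery pack off the charging dock: press the dock's release button so that the pack springs loose, slide it back along the rail and off. Then slide it onto the rail of the empty frame mount, pushing gently and no further than needed, until its spring catch clicks and holds the pack; let go and leave the other things on the bench where they are.

Things in the scene. Friction and masses are not known exactly. Their poses are not given: they have to be found in the camera images.
- pack: Battery pack: grey block with black rear end, 90 mm long (x), 56 mm high, 0.28 to 0.46 kg. Origin: centre of its underside; z up, x forward, the way it is pushed in. Its body, 54 mm wide across y, 12 to 56 mm above the origin, is the part to grip. Below: a 44 mm neck and flanges 6 mm thick, 60 mm over all. Starts latched on the charging dock, origin 17 mm ahead of the dock's, 12 mm over the bench.
- pack_lip (a point): Middle of the lower edge of the pack's front end (45 mm ahead of its origin). Under the foot here is a cross lip 8 mm long; the catch tooth of a dock snaps up behind it.
- dock_a: Charging dock, fixed, holds the pack at the start: wide black plate, 209 x 112 x 12 mm, with two aluminium rails. Origin: on the bench (z = 0), on the rail's centre line at the mouth of the rails; z up, x along the rail, the way a pack goes in. Plate from x = -75 to +134 mm; its top, 12 mm over the bench, is the rail floor.
- mouth_a (a point): Charging dock: mouth of the rails, centre, on the floor (12 mm over the bench). Rails run 62 mm from here, 75 mm wide outside, top 23 mm over the bench, with 1.7 mm play for the flanges sideways, 1.2 mm upwards; flared for 20 mm before the mouth. Before the mouth the floor is open: a pack whose origin is 53 mm or more before the mouth can be lifted off or set down.
- dock_b: Frame mount, fixed, empty at the start: bare steel plate, 209 x 84 x 12 mm; rails, floor height, mouth, origin and axes as on the charging dock. Its head (black block with plunger, tooth and button at the far end) is clamped 0 to 26 mm further in than the charger's, differently each time: the pack clicks in with its origin at x = 17 to 43 mm and the place must be felt.
- mouth_b (a point): Frame mount: mouth of the rails, centre, on the floor (12 mm over the bench), built as at the charger. From 15 mm before the click the pack pushes a sprung plunger (3 rising to 6 N) and the tooth's ramp (briefly some 10 N more, partly upwards); then the tooth snaps up behind the lip; 2.2 mm on the plunger is at its hard end. Over 25 N on the plunger, or 55 N between pack and a dock, does damage.
- button_a (a point): Centre of the top of the charging dock's release button: grey, ribbed, 26 mm (along the rail) x 30 mm, 88 mm ahead of the dock's origin, 54 mm over the bench, 13 mm beyond the latched pack's front. Press straight down: 7 mm travel, 3 to 8 N. Past 5 mm the pack is freed and a plunger pushes it back about 15 mm, so it does not catch again. Over 55 N damages it.
- catch_a (a joint): Travel of the charging dock's button and catch tooth (one piece), m: 0 up (latched), 0.007 fully pressed.
- catch_b (a joint): The same for the frame mount: 0 up, up to 0.007 down. It is pushed down by the pack's lip as it passes and springs back to 0 at the click.
- ejector_b (a joint): Travel of the frame mount's sprung plunger, m: 0 fully out (no pack against it), about 0.015 when the pack is latched, 0.0172 at its hard end.
- adjustable_wrench: Bystander: steel adjustable wrench, 216 x 64 x 12 mm, lying between the two docks. Origin: centre of its underside.
- grease_pot: Bystander: white pot with green screw lid, 68 mm in diameter, 48 mm high, behind the docks. Origin: centre of its underside.
- lock_ring: Bystander: flat black ring, 42 mm in diameter, 6 mm thick, between the front ends of the docks. Origin: centre of its underside.
Things that resemble listed ones, but are neither listed nor needed, are in the scene too. What is shaped like the pack but orange or pink is not meant.

How it is judged:
By the outcome, as a careful person would: the job done as asked, in the order asked, and still so for the second after the job is handed in, with the robot touching nothing.
It also fails if it takes over 72 s, if anything falls off the work surface, if the arm or the gripper's body presses on something with over 40 N, if the wrist force passes 120 N, or if a joint passes its speed limit or range.

ROBOT

A 7-joint arm with a two-finger parallel gripper is mounted at the origin on a cart in front of the work surface, level with it; the furniture and walls round the work are solid. World frame = base frame: x ahead of the robot, y to its left, z up, the work surface at z = 0. Lengths are in mm, angles in rad, forces in N, time in s.
With the tool pointing down it reaches from about 425 to 975 mm from the base axis. Payload 16.7 kg.
Tool frame: the origin (TCP) lies midway between the tips of the shut fingers; the grasp point (between the pads) lies 19 mm behind it; z points along the fingers, y is the line along which they close (so a half turn about z gives the same grasp; the last joint's range is limited). The gripper opens to 85 mm and grips with 20 to 120 N. Pads are 22 mm wide; open, the fingers measure 114 mm over their backs; the gripper's body (76 mm by 85 mm) begins 54 mm behind the grasp point. The pads swing forward as they close: fully open they stand 13 mm farther back than shut.
Start: joints at [-1.25, 0.426, 0.074, 1.606, -0.034, 1.111, -0.067], TCP at [305.576, 601.83, 231.302] pointing down, gripper open.
Joint ranges: [-2.85, 2.85], [-0.5, 2.14], [-1.23, 1.37], [0.21, 2.46], [-1.02, 4.16], [0.16, 2.05], [-2.73, 2.73]. Speed limits (rad/s): [1.89, 1.89, 2.39, 2.39, 3.01, 3.01, 3.01].

INTERFACE

Orientations are given as a unit quaternion [x, y, z, w].
In Python, from plant import telemetry, read_camera, workorder gives the robot as it stands.
- The arm moves only by the tool carry_out, never from a script. Its argument "increments" is a list of rows, each an object of numbers: "dx", "dy", "dz": the shift along the tool's x, y, z normalised to -1 to 1, where 1 is 400 mm; "ax", "ay", "az": the turn, a rotation vector about the tool's x, y, z normalised to -1 to 1, where 1 is pi/2 rad; "claw": the opening, from 0 (shut) to 1 (fully open). In form: [{"dx": .., "dy": .., "dz": .., "ax": .., "ay": .., "az": .., "claw": ..}, ...]. A call has 1 to 20 rows; each row is the pose to reach, as a shift and turn from the pose commanded when the call began, along the tool's axes at that moment; what a row does not reach only later rows make up. A row lasts 1/12 s, in which the tool goes at most 41.7 mm and 7.16 degrees, less where a joint would pass 70% of its speed; a pose out of reach is approached as far as the arm can. A call with a number of a shift or a turn outside -1 to 1 is refused whole. A call with a gripper value outside its range is refused whole. The fingers move at their own pace and stop on an object; "force" is the grip in N (left out, the last holds). Time passes only in rows, so rows that repeat a pose let the fingers close. It gives the time, the measured TCP pose, the force, the opening and the grip force at its end, in the units of the state.
- telemetry.get_obs(): the state, without advancing time (a new reading comes with each control period).
- read_camera(name): name is "scene" or "top"; returns a dict with "image" (400x640x3 uint8, red, green, blue), "K" (3x3 intrinsics, pixels), "rvec" (rotation vector, rad) and "tvec" (3), from world to camera coordinates, as OpenCV has them. Camera axes: x right, y down, z forward; pixel columns grow to the right and rows downward; lengths in mm; the calibration is good to about 2 mm. A picture is of the moment at which its call begins. There is no depth.
- workorder.finish_job(): hands the job in; it is judged then, once.
The state is a dict: "clock": time; "q": joint angles; "dq": joint speeds; "tau": joint torques, N m; "eef_pos": TCP position; "tool_rot": TCP orientation; "force": force on the tool from outside, world axes, zero at the start; "torque": the same for the moment, N m; "opening": opening from 0.0 (shut) to 1.0 (fully open); "grip_force": force on a finger pad.
Only numpy, scipy, OpenCV 4.12 (cv2) and the standard library are available. Lean on these libraries where they do the work, as an engineer would, in place of code of your own. Each camera call takes 0.05 s, during which the arm holds its last target. There are 200 camera calls.

## Working session

There is one attempt and no reset: what is moved stays moved. The work goes in short steps, Python scripts to look and compute and a tool call to move; the robot and the scene stay as the last step left them, time stands still between calls to the robot, and variables do not carry over. Pictures are saved under pics/ and viewed, at most 10 in all, crops included, and the job is handed in when it is done.

Besides the shell and the picture viewer there is one more tool, called after "Emit:" as name(argument=value, ...), one argument or row to a line, values as JSON. carry_out: Moves the arm, as the interface text tells. Its arguments: {"type":"object","properties":{"increments":{"type":"array","items":{"type":"object","properties":{"dx":{"type":"number"},"dy":{"type":"number"},"dz":{"type":"number"},"ax":{"type":"number"},"ay":{"type":"number"},"az":{"type":"number"},"claw":{"type":"number"}}}},"force":{"type":"number"}},"required":["increments"]}

```bash
mkdir -p pics; ls
python3 - <<'E'
from plant import telemetry, read_camera
import cv2
o=telemetry.get_obs(); print(o)
for n in("scene","top"):
    c=read_camera(n); cv2.imwrite(f"pics/{n}0.png",c["image"][:,:,::-1]); print(n,c["K"],c["rvec"],c["tvec"])
E
```

```text
pics
{'clock': 0.0, 'q': array([-1.25049403,  0.42675399,  0.07384387,  1.60662702, -0.03411183,
        1.11079663, -0.06710318]), 'dq': array([-0.00220736,  0.00124252,  0.00029463,  0.00075694,  0.001434  ,
       -0.00135328,  0.00115696]), 'tau': array([ 1.50692256e-03, -9.49840522e+01,  3.76241282e+00, -4.63509750e+01,
        1.93952507e-02,  1.02808967e-02, -3.26661620e-05]), 'eef_pos': array([305.40927613, 601.48487137, 230.58688824]), 'tool_rot': array([ 2.32763486e-01,  9.72533146e-01, -6.53334140e-04, -1.11908844e-04]), 'force': array([0.34827122, 0.29880404, 0.58785629]), 'torque': array([-0.05251839, -0.03984998,  0.02678444]), 'grip_force': 0.0, 'opening': 1.0024645952088085}
scene [[439.21523374   0.         314.11007308]
 [  0.         439.21523374 198.86212036]
 [  0.           0.           1.        ]] [ 1.93029457 -0.83442687  0.52068935] [-501.83349697  229.95824371 1177.58073888]
top [[395.361241     0.         325.80235701]
 [  0.         395.361241   199.16344113]
 [  0.           0.           1.        ]] [ 2.12703149 -2.13851831  0.18387282] [-146.6353927   620.94996251 1245.12618254]
```

View pics/scene0.png

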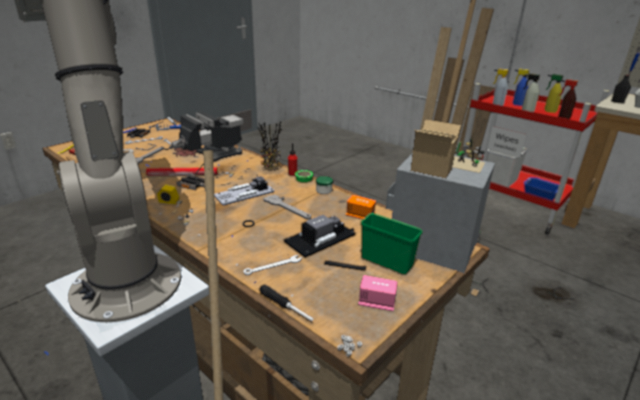

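View pics/top0.png

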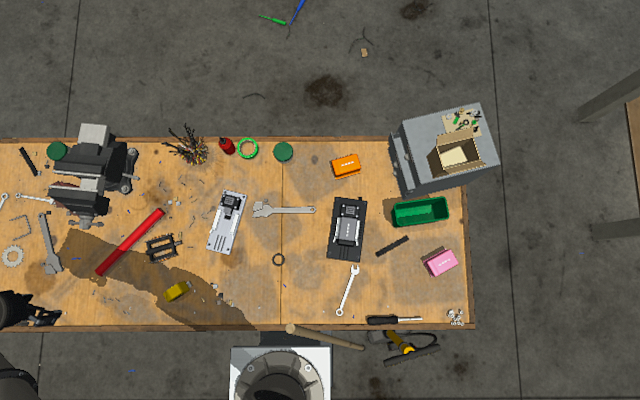

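The scene view shows the charger with the grey pack at about (320,232) and the empty mount at (245,190). In the top view the charger is at about (347,228), the mount at (226,222), the wrench at (283,210) and the ring at (278,259). A broomstick tip stands near (290,328) in the top view and (208,150) in the scene view. Next I'll set up the geometry and enlarge the docks.

```bash
cat > h.py <<'E'
import numpy as np, cv2
from plant import telemetry, read_camera
from scipy.spatial.transform import Rotation as R
def cam(n):
    c=read_camera(n); c["R"]=cv2.Rodrigues(np.array(c["rvec"],float))[0]; c["t"]=np.array(c["tvec"],float).ravel(); return c
def ray(c,uv):
    d=c["R"].T@np.linalg.solve(c["K"],[uv[0],uv[1],1.]); return -c["R"].T@c["t"], d/np.linalg.norm(d)
def onz(c,uv,z):
    o,d=ray(c,uv); return o+d*(z-o[2])/d[2]
def proj(c,p): return cv2.projectPoints(np.array(p,float).reshape(-1,1,3),np.array(c["rvec"],float),c["t"],c["K"],None)[0].reshape(-1,2)
def tri(c1,u1,c2,u2):
    o1,d1=ray(c1,u1);o2,d2=ray(c2,u2); s=np.linalg.lstsq(np.c_[d1,-d2],o2-o1,rcond=None)[0]
    a,b=o1+s[0]*d1,o2+s[1]*d2; return (a+b)/2,np.linalg.norm(a-b)
E
python3 - <<'E'
from h import *
s,t=cam("scene"),cam("top")
print("stick",tri(s,(208,150),t,(291,328)))
print("camtop",ray(t,(320,200))[0],"camscene",ray(s,(320,200))[0])
for n,p in dict(a=(347,228),b=(226,222),ring=(278,259),pot=(283,151),wr=(283,210),bench=(280,328)).items(): print(n,onz(t,p,12).round())
im=t["image"][:,:,::-1]
a=cv2.resize(im[185:270,315:385],None,fx=7,fy=7,interpolation=cv2.INTER_CUBIC)[:595,:400*2]
b=cv2.resize(im[185:270,200:244],None,fx=7,fy=7,interpolation=cv2.INTER_CUBIC)
cv2.imwrite("pics/crop1.png",np.hstack([a[:, :490],b])[:, :800])
E
```

```text
stick (array([254.55319159, -63.07333982, 332.1084917 ]), np.float64(0.2525295151557261))
camtop [ 399.53615898 -147.76680374 1332.64992933] camscene [-351.29999285 -991.29513734  765.07275131]
a [ 529. -220.   12.]
b [551. 185.  12.]
ring [428.   9.  12.]
pot [797.  -3.  12.]
wr [591.  -5.  12.]
bench [209.  -1.  12.]
```

View pics/crop1.png

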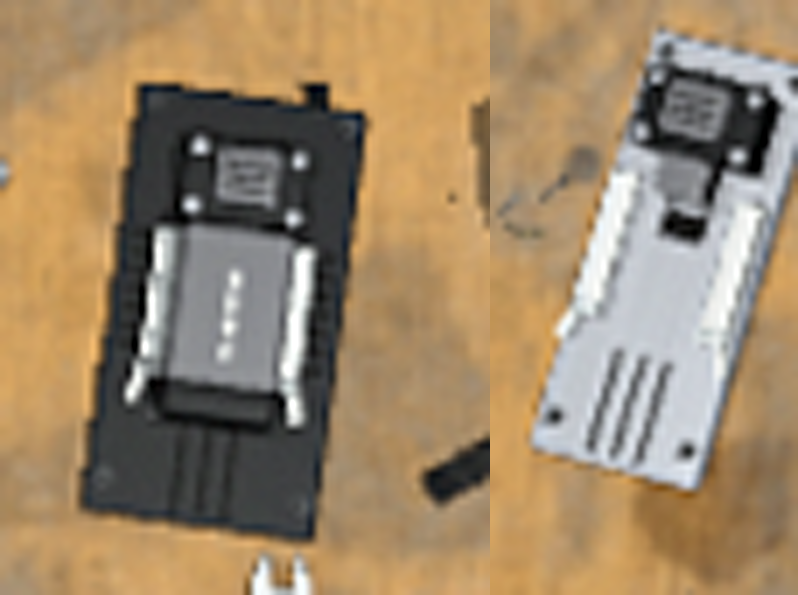

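The close view shows both heads and buttons at the top (far from the robot), with the mouths facing the robot. Charger plate corners are at about (335,197), (367,202), (360,262) and (326,258); the mount's left edge runs from (224,189) to (206,249). Next I'll fit the plates as rectangles at z=12.

```bash
cat > m.py <<'E'
from h import *
def fit(c,mask,box,z=12):
    x0,y0,x1,y1=box; k=8
    m=cv2.resize(mask[y0:y1,x0:x1].astype(np.float32),None,fx=k,fy=k,interpolation=cv2.INTER_CUBIC)
    m=cv2.GaussianBlur(m,(0,0),4)
    cs=cv2.findContours((m>.5).astype(np.uint8),0,1)[0]; q=max(cs,key=cv2.contourArea)[:,0]
    q=cv2.convexHull(q)[:,0]
    w=np.array([onz(c,((u+.5)/k-.5+x0,(v+.5)/k-.5+y0),z)[:2] for u,v in q],np.float32)
    (cx,cy),sz,_=r=cv2.minAreaRect(w); p=cv2.boxPoints(r)
    e=[p[1]-p[0],p[2]-p[1]]; L=max(e,key=np.linalg.norm); L=L/np.linalg.norm(L); L=L*np.sign(L[0])
    return np.array([cx,cy]),sorted(sz),L
if __name__=="__main__":
    t=cam("top"); im=t["image"]; hsv=cv2.cvtColor(im,cv2.COLOR_RGB2HSV)
    ma=cv2.morphologyEx(((hsv[...,1]<90)).astype(np.uint8),cv2.MORPH_OPEN,np.ones((3,3)))
    for n,box in (("a",(318,185,380,266)),("b",(198,182,252,262))):
        C,sz,L=fit(t,ma,box); org=C-29.5*L; th=np.arctan2(L[1],L[0])
        print(n,C.round(1),np.round(sz,1),"th",round(th,4),"origin",org.round(1),"n",(org+88*L).round(1), "pack17",(org+17*L).round(1))
        P=lambda x,y,z:[*(org+x*L+y*np.array([-L[1],L[0]])),z]
        pts=[P(x,y,z) for x,y,z in ((134,0,12),(-75,0,12),(88,13,54),(88,-13,54),(75,0,54),(101,0,54),(0,37,23),(0,-37,23),(62,37,23),(62,-37,23))]
        if n=="a": pts+=[P(x,y,68) for x,y in((62,27),(62,-27),(-28,27),(-28,-27))]
        x0,y0=box[0]-3,box[1]-3; k=7
        o=cv2.resize(im[y0:y0+85,x0:x0+(62 if n=="a" else 52)],None,fx=k,fy=k,interpolation=cv2.INTER_CUBIC)
        for u,v in proj(t,pts): cv2.drawMarker(o,(int((u-x0+.5)*k),int((v-y0+.5)*k)),(255,0,0),1,12,1)
        globals()["o"+n]=o
    cv2.imwrite("pics/fit1.png",np.hstack([oa,ob])[:,:,::-1])
E
python3 m.py
```

```text
a [ 527.1 -220.2] [113.  208.9] th -0.1455 origin [ 497.9 -215.9] n [ 585.  -228.7] pack17 [ 514.7 -218.4]
b [554.3 184.8] [ 89.5 213.3] th -0.2612 origin [525.8 192.4] n [610.8 169.7] pack17 [542.2 188. ]
```

View pics/fit1.png

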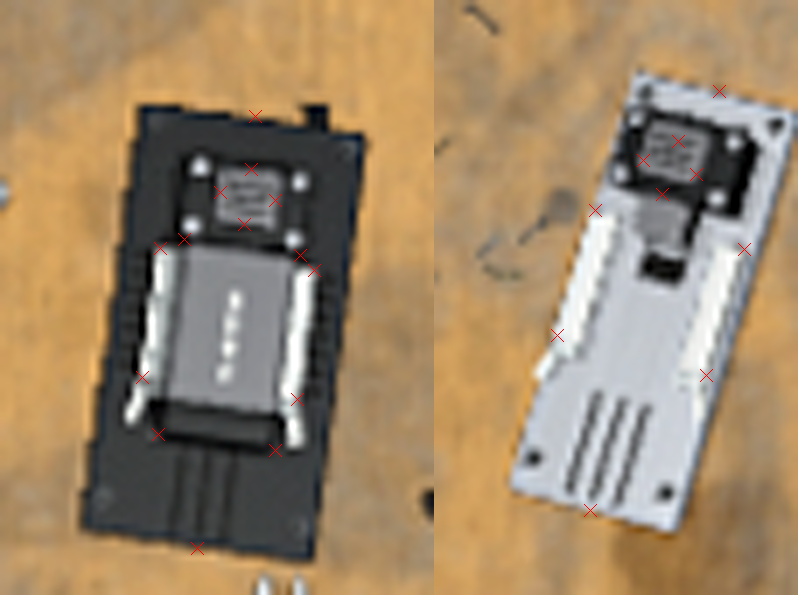

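The charger fit lands on its features. The mount's mask is a little too large, so I'll refine its centre line from the bright rails and find its button offset. I'll also work out the first move.

```bash
cat >> h.py <<'E'
def mv(p,th=None,base=None):
    "normalised increments from measured pose to TCP p with tool y at angle th+90deg, pointing down"
    o=telemetry.get_obs() if base is None else base
    Rt=R.from_quat(o["tool_rot"]); d=Rt.inv().apply(np.array(p)-o["eef_pos"])/400
    a=np.zeros(3)
    if th is not None:
        y=np.array([-np.sin(th),np.cos(th),0]); z=np.array([0,0,-1.]); x=np.cross(y,z)
        a=(Rt.inv()*R.from_matrix(np.c_[x,y,z])).as_rotvec()/(np.pi/2)
    print("d",d.round(4),"a",a.round(4),"from",o["eef_pos"].round(1),"rows",np.linalg.norm(d)*400/41.7)
E
python3 - <<'E'
from h import *
t=cam("top"); im=t["image"].astype(int); k=8
for n,(x0,y0,x1,y1),org,th in (("a",(318,185,380,266),(497.9,-215.9),-.1455),("b",(198,182,252,262),(525.8,192.4),-.2612)):
    L=np.array([np.cos(th),np.sin(th)]);N=np.array([-L[1],L[0]])
    # resample on plane z=23 in dock coordinates
    xs=np.arange(-40,80,1.);ys=np.arange(-60,60,.5)
    X,Y=np.meshgrid(xs,ys,indexing="ij")
    P=np.array(org)+X[...,None]*L+Y[...,None]*N
    uv=proj(t,np.c_[P.reshape(-1,2),np.full(P[...,0].size,23.)]).reshape(*X.shape,2).astype(np.float32)
    g=cv2.remap(t["image"].min(2),uv[...,0],uv[...,1],cv2.INTER_CUBIC).astype(float)
    for lab,sl in(("in",slice(45,65)),("mid",slice(65,85)),("far",slice(85,100))):
        pr=g[sl].mean(0); w=np.clip(pr-225 if n=="b" else pr-150,0,None)
        l=ys<0; print(n,lab,"rail centres y",round((w*ys)[l].sum()/w[l].sum(),2),round((w*ys)[~l].sum()/w[~l].sum(),2))
    # head button profile on z=54
    X,Y=np.meshgrid(np.arange(50,150,1.),np.arange(-30,30,1.),indexing="ij")
    P=np.array(org)+X[...,None]*L+Y[...,None]*N
    uv=proj(t,np.c_[P.reshape(-1,2),np.full(X.size,54.)]).reshape(*X.shape,2).astype(np.float32)
    g=cv2.remap(t["image"].min(2),uv[...,0],uv[...,1],cv2.INTER_CUBIC).astype(float)
    print(n,"btn along",dict(zip(range(60,125,3),g[10:75:3,22:38].mean(1).astype(int))))
mv((450,200,150),-.1455)
E
```

```text
a in rail centres y -24.88 29.38
a mid rail centres y -24.54 27.36
a far rail centres y -32.78 34.59
a btn along {60: np.int64(125), 63: np.int64(74), 66: np.int64(38), 69: np.int64(48), 72: np.int64(40), 75: np.int64(84), 78: np.int64(134), 81: np.int64(105), 84: np.int64(113), 87: np.int64(93), 90: np.int64(113), 93: np.int64(96), 96: np.int64(125), 99: np.int64(114), 102: np.int64(48), 105: np.int64(25), 108: np.int64(48), 111: np.int64(52), 114: np.int64(51), 117: np.int64(52), 120: np.int64(48), 123: np.int64(28)}
b in rail centres y -30.45 31.99
b mid rail centres y -30.53 31.94
b far rail centres y -30.28 32.18
b btn along {60: np.int64(131), 63: np.int64(128), 66: np.int64(131), 69: np.int64(136), 72: np.int64(106), 75: np.int64(49), 78: np.int64(24), 81: np.int64(37), 84: np.int64(113), 87: np.int64(121), 90: np.int64(101), 93: np.int64(95), 96: np.int64(95), 99: np.int64(105), 102: np.int64(98), 105: np.int64(122), 108: np.int64(81), 111: np.int64(37), 114: np.int64(110), 117: np.int64(189), 120: np.int64(197), 123: np.int64(198)}
d [-0.7767 -0.7319  0.203 ] a [-0.0003 -0.     -0.2065] from [305.5 601.7 231.1] rows 10.420503670930144
```

Emit:
carry_out(
  increments=[
    {"dx": -0.777, "dy": -0.732, "dz": 0.203, "az": -0.2065, "claw": 0},
    {"dx": -0.777, "dy": -0.732, "dz": 0.203, "az": -0.2065, "claw": 0},
    {"dx": -0.777, "dy": -0.732, "dz": 0.203, "az": -0.2065, "claw": 0},
    {"dx": -0.777, "dy": -0.732, "dz": 0.203, "az": -0.2065, "claw": 0},
    {"dx": -0.777, "dy": -0.732, "dz": 0.203, "az": -0.2065, "claw": 0},
    {"dx": -0.777, "dy": -0.732, "dz": 0.203, "az": -0.2065, "claw": 0},
    {"dx": -0.777, "dy": -0.732, "dz": 0.203, "az": -0.2065, "claw": 0},
    {"dx": -0.777, "dy": -0.732, "dz": 0.203, "az": -0.2065, "claw": 0},
    {"dx": -0.777, "dy": -0.732, "dz": 0.203, "az": -0.2065, "claw": 0},
    {"dx": -0.777, "dy": -0.732, "dz": 0.203, "az": -0.2065, "claw": 0},
    {"dx": -0.777, "dy": -0.732, "dz": 0.203, "az": -0.2065, "claw": 0},
    {"dx": -0.777, "dy": -0.732, "dz": 0.203, "az": -0.2065, "claw": 0},
    {"dx": -0.777, "dy": -0.732, "dz": 0.203, "az": -0.2065, "claw": 0},
  ],
)

```text
validation failed for argument at $.in...
```

```bash
python3 -c "
from h import *
mv((585,-228.7,90),-.1455); mv((518,-30,120),-.1455)
print(telemetry.get_obs()['q'].round(2))"
```

```text
d [-1.5629 -1.5346  0.3534] a [-0.0003 -0.     -0.2065] from [305.5 601.7 231.1] rows 21.282180364915067
d [-1.1886 -1.1676  0.2783] a [-0.0003 -0.     -0.2065] from [305.5 601.7 231.1] rows 16.203422562224848
[-1.25  0.43  0.07  1.61 -0.03  1.11 -0.07]
```

Emit:
carry_out(
  increments=[
    {"dx": -0.777, "dy": -0.732, "dz": 0.203, "ax": 0.0, "ay": 0.0, "az": -0.2065, "claw": 0.0},
    {"dx": -0.777, "dy": -0.732, "dz": 0.203, "ax": 0.0, "ay": 0.0, "az": -0.2065, "claw": 0.0},
    {"dx": -0.777, "dy": -0.732, "dz": 0.203, "ax": 0.0, "ay": 0.0, "az": -0.2065, "claw": 0.0},
    {"dx": -0.777, "dy": -0.732, "dz": 0.203, "ax": 0.0, "ay": 0.0, "az": -0.2065, "claw": 0.0},
    {"dx": -0.777, "dy": -0.732, "dz": 0.203, "ax": 0.0, "ay": 0.0, "az": -0.2065, "claw": 0.0},
    {"dx": -0.777, "dy": -0.732, "dz": 0.203, "ax": 0.0, "ay": 0.0, "az": -0.2065, "claw": 0.0},
    {"dx": -0.777, "dy": -0.732, "dz": 0.203, "ax": 0.0, "ay": 0.0, "az": -0.2065, "claw": 0.0},
    {"dx": -0.777, "dy": -0.732, "dz": 0.203, "ax": 0.0, "ay": 0.0, "az": -0.2065, "claw": 0.0},
    {"dx": -0.777, "dy": -0.732, "dz": 0.203, "ax": 0.0, "ay": 0.0, "az": -0.2065, "claw": 0.0},
    {"dx": -0.777, "dy": -0.732, "dz": 0.203, "ax": 0.0, "ay": 0.0, "az": -0.2065, "claw": 0.0},
    {"dx": -0.777, "dy": -0.732, "dz": 0.203, "ax": 0.0, "ay": 0.0, "az": -0.2065, "claw": 0.0},
    {"dx": -0.777, "dy": -0.732, "dz": 0.203, "ax": 0.0, "ay": 0.0, "az": -0.2065, "claw": 0.0},
  ],
)

```text
clock: 1.3
eef_pos: [451.1, 195.3, 149.6]
tool_rot: [0.076, 0.997, -0.001, -0.0]
force: [0.4, 0.6, 0.3]
opening: -0.004
grip_force: 0.0
```

```bash
python3 -c "
from h import *
mv((585,-228.7,90),-.1455); mv((518,-30,120),-.1455)
print(telemetry.get_obs()['q'].round(2))"
```

```text
d [-0.4908 -0.9971  0.1504] a [-0.001  -0.0002 -0.0038] from [451.1 195.3 149.6] rows 10.757223680404971
d [-0.2502 -0.5314  0.0747] a [-0.001  -0.0002 -0.0038] from [451.1 195.3 149.6] rows 5.679594916880258
[-0.69  0.23  0.17  2.1  -0.05  0.82  0.93]
```

Emit:
carry_out(
  increments=[
    {"dx": -0.49, "dy": -0.995, "dz": 0.13, "ax": 0.0, "ay": 0.0, "az": 0.0, "claw": 0.0},
    {"dx": -0.49, "dy": -0.995, "dz": 0.13, "ax": 0.0, "ay": 0.0, "az": 0.0, "claw": 0.0},
    {"dx": -0.49, "dy": -0.995, "dz": 0.13, "ax": 0.0, "ay": 0.0, "az": 0.0, "claw": 0.0},
    {"dx": -0.49, "dy": -0.995, "dz": 0.13, "ax": 0.0, "ay": 0.0, "az": 0.0, "claw": 0.0},
    {"dx": -0.49, "dy": -0.995, "dz": 0.13, "ax": 0.0, "ay": 0.0, "az": 0.0, "claw": 0.0},
    {"dx": -0.49, "dy": -0.995, "dz": 0.13, "ax": 0.0, "ay": 0.0, "az": 0.0, "claw": 0.0},
    {"dx": -0.49, "dy": -0.995, "dz": 0.13, "ax": 0.0, "ay": 0.0, "az": 0.0, "claw": 0.0},
    {"dx": -0.49, "dy": -0.995, "dz": 0.13, "ax": 0.0, "ay": 0.0, "az": 0.0, "claw": 0.0},
    {"dx": -0.49, "dy": -0.995, "dz": 0.13, "ax": 0.0, "ay": 0.0, "az": 0.0, "claw": 0.0},
    {"dx": -0.49, "dy": -0.995, "dz": 0.13, "ax": 0.0, "ay": 0.0, "az": 0.0, "claw": 0.0},
    {"dx": -0.49, "dy": -0.995, "dz": 0.13, "ax": 0.0, "ay": 0.0, "az": 0.0, "claw": 0.0},
    {"dx": -0.49, "dy": -0.995, "dz": 0.13, "ax": 0.0, "ay": 0.0, "az": 0.0, "claw": 0.0},
    {"dx": -0.49, "dy": -0.995, "dz": 0.13, "ax": 0.0, "ay": 0.0, "az": 0.0, "claw": 0.0},
    {"dx": -0.49, "dy": -0.995, "dz": 0.13, "ax": 0.0, "ay": 0.0, "az": 0.0, "claw": 0.0},
    {"dx": -0.49, "dy": -0.995, "dz": 0.13, "ax": 0.0, "ay": 0.0, "az": 0.0, "claw": 0.0},
  ],
)

```text
clock: 2.55
eef_pos: [586.5, -220.5, 98.1]
tool_rot: [0.072, 0.997, 0.0, -0.0]
force: [0.2, 1.8, 0.4]
opening: 0.0
grip_force: 0.0
```

```bash
python3 -c "
from h import *
mv((585,-228.7,60),-.1455); mv((585,-228.7,49),-.1455)
t=cam('top'); s=cam('scene')
o=np.vstack([cv2.resize(t['image'][170:270,290:410],None,fx=5,fy=3,interpolation=2)[:,:600],cv2.resize(s['image'][195:265,265:385],None,fx=5,fy=4,interpolation=2)])
cv2.imwrite('pics/c3.png',o[:,:,::-1])"
```

```text
d [ 0.0008 -0.0209  0.0953] a [ 0.0004 -0.0001  0.0011] from [ 586.5 -220.5   98.1] rows 0.9362842877042425
d [ 0.0008 -0.0209  0.1228] a [ 0.0004 -0.0001  0.0011] from [ 586.5 -220.5   98.1] rows 1.1953232993794856
```

View pics/c3.png

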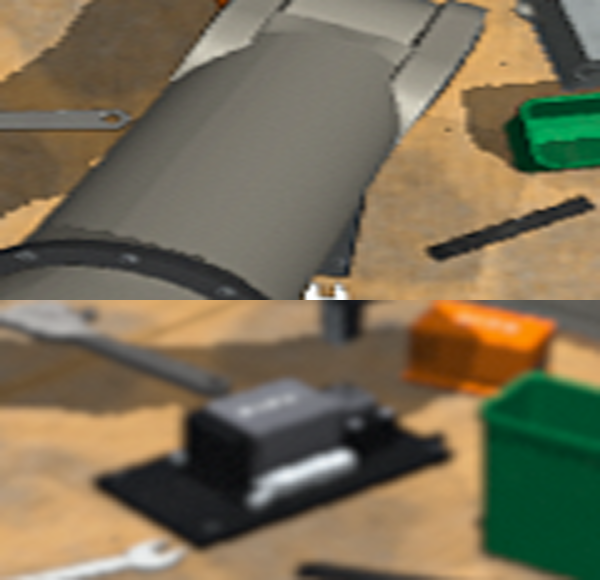

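The arm hides the charger in the top view. In the scene view the fingertips show at about (331,203), just behind the pack. I'll descend close to the button and check.

Emit:
carry_out(
  increments=[
    {"dx": 0.001, "dy": -0.021, "dz": 0.04, "ax": 0.0, "ay": 0.0, "az": 0.001, "claw": 0.0},
    {"dx": 0.001, "dy": -0.021, "dz": 0.07, "ax": 0.0, "ay": 0.0, "az": 0.001, "claw": 0.0},
    {"dx": 0.001, "dy": -0.021, "dz": 0.09, "ax": 0.0, "ay": 0.0, "az": 0.001, "claw": 0.0},
    {"dx": 0.001, "dy": -0.021, "dz": 0.095, "ax": 0.0, "ay": 0.0, "az": 0.001, "claw": 0.0},
    {"dx": 0.001, "dy": -0.021, "dz": 0.095, "ax": 0.0, "ay": 0.0, "az": 0.001, "claw": 0.0},
    {"dx": 0.001, "dy": -0.021, "dz": 0.095, "ax": 0.0, "ay": 0.0, "az": 0.001, "claw": 0.0},
  ],
)

```text
clock: 3.15
eef_pos: [584.9, -230.1, 60.3]
tool_rot: [0.073, 0.997, 0.0, -0.0]
force: [-0.5, -0.7, -0.4]
opening: 0.002
grip_force: 0.0
```

```bash
python3 -c "
from h import *
o=telemetry.get_obs(); print(o['eef_pos'],o['force'])
mv((585,-228.7,54),-.1455); mv((585,-228.7,48),-.1455)
s=cam('scene'); print(proj(s,[o['eef_pos'],(585,-228.7,54)]))
cv2.imwrite('pics/c4.png',cv2.resize(s['image'][185:265,275:375],None,fx=7,fy=7,interpolation=2)[:,:,::-1])"
```

```text
[ 584.92435785 -230.05812804   60.26385679] [-0.54568691 -0.70176874 -0.41680735]
d [0.0003 0.0034 0.0157] a [ 0.     -0.0001 -0.0007] from [ 584.9 -230.1   60.3] rows 0.15371335142265313
d [0.0003 0.0034 0.0307] a [ 0.     -0.0001 -0.0007] from [ 584.9 -230.1   60.3] rows 0.29590073422405305
[[334.52740026 216.37517915]
 [334.14422919 217.91414987]]
```

View pics/c4.png

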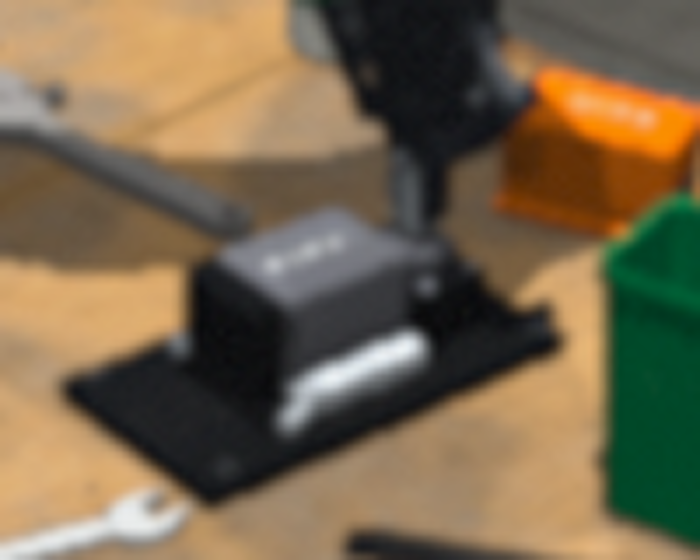

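The shut fingertips stand over the button, at about crop (418,225), clear of the pack. I'll press to about 6.5 mm.

Emit:
carry_out(
  increments=[
    {"dx": 0.0, "dy": 0.002, "dz": 0.012, "ax": 0.0, "ay": 0.0, "az": 0.0, "claw": 0.0},
    {"dx": 0.0, "dy": 0.002, "dz": 0.018, "ax": 0.0, "ay": 0.0, "az": 0.0, "claw": 0.0},
    {"dx": 0.0, "dy": 0.002, "dz": 0.023, "ax": 0.0, "ay": 0.0, "az": 0.0, "claw": 0.0},
    {"dx": 0.0, "dy": 0.002, "dz": 0.027, "ax": 0.0, "ay": 0.0, "az": 0.0, "claw": 0.0},
    {"dx": 0.0, "dy": 0.002, "dz": 0.03, "ax": 0.0, "ay": 0.0, "az": 0.0, "claw": 0.0},
    {"dx": 0.0, "dy": 0.002, "dz": 0.032, "ax": 0.0, "ay": 0.0, "az": 0.0, "claw": 0.0},
    {"dx": 0.0, "dy": 0.002, "dz": 0.032, "ax": 0.0, "ay": 0.0, "az": 0.0, "claw": 0.0},
    {"dx": 0.0, "dy": 0.002, "dz": 0.032, "ax": 0.0, "ay": 0.0, "az": 0.0, "claw": 0.0},
  ],
)

```text
clock: 3.87
eef_pos: [584.9, -229.6, 47.3]
tool_rot: [0.073, 0.997, -0.0, -0.0]
force: [0.5, 0.2, 2.9]
opening: -0.001
grip_force: 1.3
```

```bash
python3 -c "
from h import *
s=cam('scene'); o=telemetry.get_obs(); print(o['eef_pos'],o['force'])
cv2.imwrite('pics/c5.png',cv2.resize(s['image'][185:265,275:375],None,fx=7,fy=7,interpolation=2)[:,:,::-1])
a=cv2.imread('pics/c4.png'); b=cv2.imread('pics/c5.png'); d=cv2.absdiff(a,b).max(2)>40; d[:200]=0; print(d.sum(), np.argwhere(d).min(0) if d.any() else 0, np.argwhere(d).max(0) if d.any() else 0)"
```

```text
[ 584.89368489 -229.66650645   47.39353128] [0.54037328 1.06701271 3.20242933]
14836 [209 129] [385 429]
```

The force is 2.9 N at 6.7 mm of travel, and the image difference shows that the pack moved back. Now I'll lift and go over the pack with the fingers open.

```bash
python3 -c "
from h import *
mv((585,-228.7,120),-.1455); mv((500,-216.3,120),-.1455); mv((500,-216.3,100),-.1455)"
```

```text
d [ 1.000e-04  2.400e-03 -1.815e-01] a [-0.     0.    -0.001] from [ 584.9 -229.7   47.4] rows 1.7413184442486271
d [ 0.2148  0.0019 -0.1815] a [-0.     0.    -0.001] from [ 584.9 -229.7   47.4] rows 2.697953691037122
d [ 0.2148  0.0019 -0.1315] a [-0.     0.    -0.001] from [ 584.9 -229.7   47.4] rows 2.4163621909811424
```

Emit:
carry_out(
  increments=[
    {"dx": 0.0, "dy": 0.002, "dz": -0.1, "ax": 0.0, "ay": 0.0, "az": 0.0, "claw": 0.0},
    {"dx": 0.0, "dy": 0.002, "dz": -0.18, "ax": 0.0, "ay": 0.0, "az": 0.0, "claw": 0.5},
    {"dx": 0.05, "dy": 0.002, "dz": -0.18, "ax": 0.0, "ay": 0.0, "az": 0.0, "claw": 1.0},
    {"dx": 0.13, "dy": 0.002, "dz": -0.18, "ax": 0.0, "ay": 0.0, "az": 0.0, "claw": 1.0},
    {"dx": 0.19, "dy": 0.002, "dz": -0.18, "ax": 0.0, "ay": 0.0, "az": 0.0, "claw": 1.0},
    {"dx": 0.215, "dy": 0.002, "dz": -0.18, "ax": 0.0, "ay": 0.0, "az": 0.0, "claw": 1.0},
    {"dx": 0.215, "dy": 0.002, "dz": -0.18, "ax": 0.0, "ay": 0.0, "az": 0.0, "claw": 1.0},
    {"dx": 0.215, "dy": 0.002, "dz": -0.18, "ax": 0.0, "ay": 0.0, "az": 0.0, "claw": 1.0},
    {"dx": 0.215, "dy": 0.002, "dz": -0.18, "ax": 0.0, "ay": 0.0, "az": 0.0, "claw": 1.0},
  ],
)

```text
clock: 4.67
eef_pos: [501.0, -216.3, 119.5]
tool_rot: [0.073, 0.997, -0.0, 0.0]
force: [0.4, 0.6, -0.0]
opening: 1.0
grip_force: 0.0
```

```bash
python3 -c "
from h import *
mv((500,-216.3,33),-.1455); s=cam('scene')
L=np.array([np.cos(-.1455),np.sin(-.1455)]);N=np.array([-L[1],L[0]])
im=cv2.resize(s['image'][165:265,270:370],None,fx=6,fy=6,interpolation=2)
P=[[*(np.array([497.9,-215.9])+x*L+y*N),z] for x,y,z in((-43,27,68),(-43,-27,68),(47,-27,68),(47,27,68),(-43,-27,24))]
for u,v in proj(s,P): cv2.drawMarker(im,(int((u-270+.5)*6),int((v-165+.5)*6)),(255,0,0),1,10,1)
cv2.imwrite('pics/c6.png',im[:,:,::-1])"
```

```text
d [ 2.600e-03 -2.000e-04  2.162e-01] a [-0.0001  0.0005 -0.0008] from [ 501.  -216.3  119.5] rows 2.0738081560715695
```

View pics/c6.png

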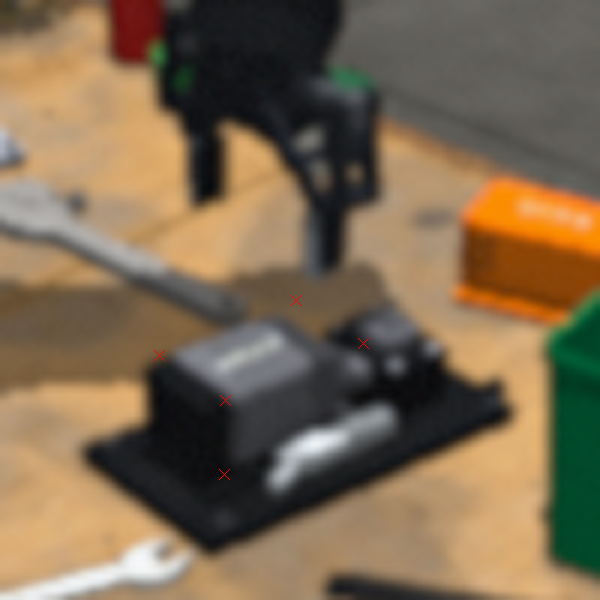

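The pack has come back, with its rear lower corner at (228,475) against a predicted (224,474), so its origin is about 2 mm past the mouth. The open fingers straddle it. I'll descend and grip.

Emit:
carry_out(
  force=60,
  increments=[
    {"dx": 0.0025, "dy": 0.0, "dz": 0.08, "ax": 0.0, "ay": 0.0, "az": 0.0, "claw": 1.0},
    {"dx": 0.0025, "dy": 0.0, "dz": 0.15, "ax": 0.0, "ay": 0.0, "az": 0.0, "claw": 1.0},
    {"dx": 0.0025, "dy": 0.0, "dz": 0.2, "ax": 0.0, "ay": 0.0, "az": 0.0, "claw": 1.0},
    {"dx": 0.0025, "dy": 0.0, "dz": 0.2225, "ax": 0.0, "ay": 0.0, "az": 0.0, "claw": 1.0},
    {"dx": 0.0025, "dy": 0.0, "dz": 0.2225, "ax": 0.0, "ay": 0.0, "az": 0.0, "claw": 1.0},
    {"dx": 0.0025, "dy": 0.0, "dz": 0.2225, "ax": 0.0, "ay": 0.0, "az": 0.0, "claw": 1.0},
    {"dx": 0.0025, "dy": 0.0, "dz": 0.2225, "ax": 0.0, "ay": 0.0, "az": 0.0, "claw": 0.6},
    {"dx": 0.0025, "dy": 0.0, "dz": 0.2225, "ax": 0.0, "ay": 0.0, "az": 0.0, "claw": 0.6},
    {"dx": 0.0025, "dy": 0.0, "dz": 0.2225, "ax": 0.0, "ay": 0.0, "az": 0.0, "claw": 0.5},
    {"dx": 0.0025, "dy": 0.0, "dz": 0.2225, "ax": 0.0, "ay": 0.0, "az": 0.0, "claw": 0.4},
    {"dx": 0.0025, "dy": 0.0, "dz": 0.2225, "ax": 0.0, "ay": 0.0, "az": 0.0, "claw": 0.3},
    {"dx": 0.0025, "dy": 0.0, "dz": 0.2225, "ax": 0.0, "ay": 0.0, "az": 0.0, "claw": 0.3},
  ],
)

```text
clock: 5.72
eef_pos: [499.8, -216.3, 31.6]
tool_rot: [0.073, 0.997, -0.0, 0.001]
force: [-1.5, 0.7, 10.1]
opening: 0.625
grip_force: 62.5
```

```bash
python3 -c "
from h import *
o=telemetry.get_obs(); print(o['eef_pos'],o['force'],o['torque'],o['opening'],o['grip_force'])
L=np.array([np.cos(-.1455),np.sin(-.1455),0])
mv(o['eef_pos']-65*L)"
```

```text
[ 499.77450541 -216.33542631   31.63926708] [-1.49814358  0.743665   10.12293759] [ 0.05688949  0.28724697 -0.0414476 ] 0.6249428145714123 62.540162801742554
d [ 0.1625 -0.0002 -0.0003] a [0. 0. 0.] from [ 499.8 -216.3   31.6] rows 1.5587529976019188
```

Gripped: the opening is 53 mm and the grip 62 N. I'll raise the command 1 mm to relieve the 10 N vertical load, then slide back 65 mm.

Emit:
carry_out(
  increments=[
    {"dx": 0.0, "dy": 0.0, "dz": -0.0025, "ax": 0.0, "ay": 0.0, "az": 0.0, "claw": 0.3},
    {"dx": 0.01, "dy": 0.0, "dz": -0.0025, "ax": 0.0, "ay": 0.0, "az": 0.0, "claw": 0.3},
    {"dx": 0.03, "dy": 0.0, "dz": -0.0025, "ax": 0.0, "ay": 0.0, "az": 0.0, "claw": 0.3},
    {"dx": 0.055, "dy": 0.0, "dz": -0.0025, "ax": 0.0, "ay": 0.0, "az": 0.0, "claw": 0.3},
    {"dx": 0.08, "dy": 0.0, "dz": -0.0025, "ax": 0.0, "ay": 0.0, "az": 0.0, "claw": 0.3},
    {"dx": 0.105, "dy": 0.0, "dz": -0.0025, "ax": 0.0, "ay": 0.0, "az": 0.0, "claw": 0.3},
    {"dx": 0.13, "dy": 0.0, "dz": -0.0025, "ax": 0.0, "ay": 0.0, "az": 0.0, "claw": 0.3},
    {"dx": 0.15, "dy": 0.0, "dz": -0.0025, "ax": 0.0, "ay": 0.0, "az": 0.0, "claw": 0.3},
    {"dx": 0.1625, "dy": 0.0, "dz": -0.0025, "ax": 0.0, "ay": 0.0, "az": 0.0, "claw": 0.3},
    {"dx": 0.1625, "dy": 0.0, "dz": -0.0025, "ax": 0.0, "ay": 0.0, "az": 0.0, "claw": 0.3},
    {"dx": 0.1625, "dy": 0.0, "dz": -0.0025, "ax": 0.0, "ay": 0.0, "az": 0.0, "claw": 0.3},
  ],
)

```text
clock: 6.63
eef_pos: [433.2, -206.5, 31.6]
tool_rot: [0.074, 0.997, 0.0, -0.0]
force: [-3.6, 1.3, 12.1]
opening: 0.623
grip_force: 65.1
```

```bash
python3 -c "
from h import *
o=telemetry.get_obs(); print(o['eef_pos'],o['force'],o['torque'],o['opening'],o['grip_force'])
s=cam('scene')
cv2.imwrite('pics/c7.png',cv2.resize(s['image'][165:265,260:360],None,fx=6,fy=6,interpolation=2)[:,:,::-1])"
```

```text
[ 433.22518196 -206.48444191   31.63158065] [-3.5758804   1.25470623 12.08460734] [-0.10153016  0.54521403 -0.06190957] 0.6228113266276462 65.09140491485596
```

View pics/c7.png

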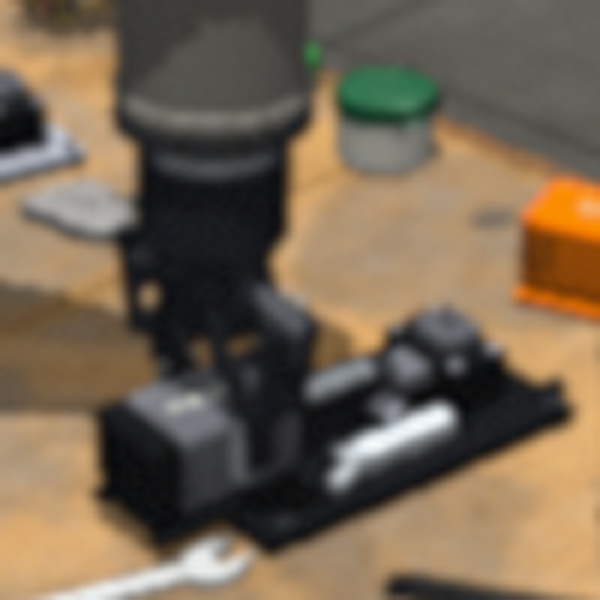

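The pack is out of the rails with its front before the mouth. I'll lift.

Emit:
carry_out(
  increments=[
    {"dx": 0.0, "dy": 0.0, "dz": -0.005, "ax": 0.0, "ay": 0.0, "az": 0.0, "claw": 0.3},
    {"dx": 0.0, "dy": 0.0, "dz": -0.015, "ax": 0.0, "ay": 0.0, "az": 0.0, "claw": 0.3},
    {"dx": 0.0, "dy": 0.0, "dz": -0.035, "ax": 0.0, "ay": 0.0, "az": 0.0, "claw": 0.3},
    {"dx": 0.0, "dy": 0.0, "dz": -0.07, "ax": 0.0, "ay": 0.0, "az": 0.0, "claw": 0.3},
    {"dx": 0.0, "dy": 0.0, "dz": -0.12, "ax": 0.0, "ay": 0.0, "az": 0.0, "claw": 0.3},
    {"dx": 0.0, "dy": 0.0, "dz": -0.16, "ax": 0.0, "ay": 0.0, "az": 0.0, "claw": 0.3},
    {"dx": 0.0, "dy": 0.0, "dz": -0.19, "ax": 0.0, "ay": 0.0, "az": 0.0, "claw": 0.3},
    {"dx": 0.0, "dy": 0.0, "dz": -0.2, "ax": 0.0, "ay": 0.0, "az": 0.0, "claw": 0.3},
    {"dx": 0.0, "dy": 0.0, "dz": -0.2, "ax": 0.0, "ay": 0.0, "az": 0.0, "claw": 0.3},
    {"dx": 0.0, "dy": 0.0, "dz": -0.2, "ax": 0.0, "ay": 0.0, "az": 0.0, "claw": 0.3},
  ],
)

```text
clock: 7.52
eef_pos: [434.3, -206.3, 111.1]
tool_rot: [0.073, 0.997, 0.0, -0.0]
force: [0.4, -0.1, -4.3]
opening: 0.62
grip_force: 64.0
```

```bash
python3 -c "
from h import *
o=telemetry.get_obs(); print(o['eef_pos'],o['force'],o['torque'],o['opening'],o['grip_force'])
th=-.2612;L=np.array([np.cos(th),np.sin(th)]); org=np.array([526.0,193.2])
p=org-66*L; print(p); mv((*p,112),th); mv((470,-10,112),th)"
```

```text
[ 434.32143575 -206.33729794  111.10070104] [ 0.38963684 -0.06890764 -4.27750706] [ 0.02332936 -0.04290161 -0.00368722] 0.6199419184808428 64.04248237609863
[462.23866814 210.24384228]
d [ 0.0833  1.0405 -0.0021] a [ 0.0001 -0.0001  0.0728] from [ 434.3 -206.3  111.1] rows 10.01238606857503
d [-0.0164  0.4986 -0.0022] a [ 0.0001 -0.0001  0.0728] from [ 434.3 -206.3  111.1] rows 4.785485911953678
```

Emit:
carry_out(
  increments=[
    {"dx": -0.005, "dy": 0.02, "dz": 0.0, "ax": 0.0, "ay": 0.0, "az": 0.0, "claw": 0.3},
    {"dx": -0.01, "dy": 0.06, "dz": 0.0, "ax": 0.0, "ay": 0.0, "az": 0.005, "claw": 0.3},
    {"dx": -0.015, "dy": 0.12, "dz": 0.0, "ax": 0.0, "ay": 0.0, "az": 0.01, "claw": 0.3},
    {"dx": -0.02, "dy": 0.19, "dz": 0.0, "ax": 0.0, "ay": 0.0, "az": 0.015, "claw": 0.3},
    {"dx": -0.02, "dy": 0.26, "dz": 0.0, "ax": 0.0, "ay": 0.0, "az": 0.02, "claw": 0.3},
    {"dx": -0.02, "dy": 0.33, "dz": 0.0, "ax": 0.0, "ay": 0.0, "az": 0.025, "claw": 0.3},
    {"dx": -0.02, "dy": 0.4, "dz": 0.0, "ax": 0.0, "ay": 0.0, "az": 0.03, "claw": 0.3},
    {"dx": -0.015, "dy": 0.47, "dz": 0.0, "ax": 0.0, "ay": 0.0, "az": 0.035, "claw": 0.3},
    {"dx": -0.01, "dy": 0.54, "dz": 0.0, "ax": 0.0, "ay": 0.0, "az": 0.04, "claw": 0.3},
    {"dx": 0.0, "dy": 0.61, "dz": 0.0, "ax": 0.0, "ay": 0.0, "az": 0.045, "claw": 0.3},
    {"dx": 0.01, "dy": 0.68, "dz": 0.0, "ax": 0.0, "ay": 0.0, "az": 0.05, "claw": 0.3},
    {"dx": 0.025, "dy": 0.75, "dz": 0.0, "ax": 0.0, "ay": 0.0, "az": 0.06, "claw": 0.3},
    {"dx": 0.04, "dy": 0.82, "dz": 0.0, "ax": 0.0, "ay": 0.0, "az": 0.065, "claw": 0.3},
    {"dx": 0.06, "dy": 0.88, "dz": 0.0, "ax": 0.0, "ay": 0.0, "az": 0.07, "claw": 0.3},
    {"dx": 0.075, "dy": 0.94, "dz": 0.0, "ax": 0.0, "ay": 0.0, "az": 0.0728, "claw": 0.3},
    {"dx": 0.083, "dy": 0.98, "dz": 0.0, "ax": 0.0, "ay": 0.0, "az": 0.0728, "claw": 0.3},
    {"dx": 0.083, "dy": 1.0, "dz": 0.0, "ax": 0.0, "ay": 0.0, "az": 0.0728, "claw": 0.3},
    {"dx": 0.083, "dy": 1.0, "dz": 0.0, "ax": 0.0, "ay": 0.0, "az": 0.0728, "claw": 0.3},
    {"dx": 0.083, "dy": 1.0, "dz": 0.0, "ax": 0.0, "ay": 0.0, "az": 0.0728, "claw": 0.3},
  ],
)

```text
clock: 9.1
eef_pos: [460.0, 193.6, 110.7]
tool_rot: [0.13, 0.991, -0.001, -0.0]
force: [0.2, 0.4, -5.1]
opening: 0.619
grip_force: 64.1
```

```bash
python3 -c "
from h import *
o=telemetry.get_obs(); print(o['eef_pos'],o['force'],o['torque'],o['opening'],o['grip_force'])
th=-.2612;L=np.array([np.cos(th),np.sin(th)]); org=np.array([526.0,193.2])
p=org-66*L; mv((*p,60),th); mv((*p,35),th)"
```

```text
[460.03931254 193.61381001 110.65378396] [ 0.19097035  0.40324393 -5.12123501] [-0.04578862 -0.06605134  0.0240306 ] 0.618727348448471 64.12232637405396
d [0.0053 0.0417 0.1266] a [-0.0008 -0.0005  0.0001] from [460.  193.6 110.7] rows 1.2795963903856349
d [0.0053 0.0418 0.1891] a [-0.0008 -0.0005  0.0001] from [460.  193.6 110.7] rows 1.858302790816216
```

Emit:
carry_out(
  increments=[
    {"dx": 0.005, "dy": 0.02, "dz": 0.03, "ax": 0.0, "ay": 0.0, "az": 0.0, "claw": 0.3},
    {"dx": 0.005, "dy": 0.035, "dz": 0.08, "ax": 0.0, "ay": 0.0, "az": 0.0, "claw": 0.3},
    {"dx": 0.005, "dy": 0.042, "dz": 0.12, "ax": 0.0, "ay": 0.0, "az": 0.0, "claw": 0.3},
    {"dx": 0.005, "dy": 0.042, "dz": 0.15, "ax": 0.0, "ay": 0.0, "az": 0.0, "claw": 0.3},
    {"dx": 0.005, "dy": 0.042, "dz": 0.16, "ax": 0.0, "ay": 0.0, "az": 0.0, "claw": 0.3},
    {"dx": 0.005, "dy": 0.042, "dz": 0.16, "ax": 0.0, "ay": 0.0, "az": 0.0, "claw": 0.3},
    {"dx": 0.005, "dy": 0.042, "dz": 0.16, "ax": 0.0, "ay": 0.0, "az": 0.0, "claw": 0.3},
  ],
)

```text
clock: 9.68
eef_pos: [462.9, 210.1, 47.2]
tool_rot: [0.131, 0.991, -0.0, -0.0]
force: [0.2, -0.5, -4.6]
opening: 0.622
grip_force: 64.0
```

```bash
python3 -c "
from h import *
o=telemetry.get_obs(); print(o['eef_pos'],o['force'],o['tool_rot'])
th=-.2612;L=np.array([np.cos(th),np.sin(th)]);N=np.array([-L[1],L[0]]); org=np.array([526.0,193.2])
D=o['eef_pos'][:2]-org; print('dock coords',D@L,D@N)
p=org-66*L; mv((*p,33),th)
ims=[]
for n,(x0,y0,w,h) in (('top',(180,175,85,95)),('scene',(195,160,95,70))):
    c=cam(n);im=cv2.resize(c['image'][y0:y0+h,x0:x0+w],None,fx=4.5,fy=6,interpolation=2) if 0 else cv2.resize(c['image'][y0:y0+h,x0:x0+w],(390,int(390*h/w)),interpolation=2)
    k=390/w
    P=[[*(org+x*L+y*N),z] for x,y,z in((0,37.5,23),(0,-37.5,23),(62,37.5,23),(62,-37.5,23))]
    q=o['eef_pos'][:2]; zb=o['eef_pos'][2]-31.6+12
    P+=[[*(q+x*L+y*N),zb+z] for x,y,z in((-45,27,56),(-45,-27,56),(-45,-27,12),(45,27,12),(45,-27,12))]
    for u,v in proj(c,P): cv2.drawMarker(im,(int((u-x0+.5)*k),int((v-y0+.5)*k)),(255,0,0),1,8,1)
    ims.append(np.vstack([im,np.zeros((460-im.shape[0],390,3),np.uint8)]))
cv2.imwrite('pics/c8.png',np.hstack(ims)[:,:,::-1])"
```

```text
[462.89156552 210.14697062  47.21746435] [ 0.22525587 -0.49774241 -4.61860222] [ 1.30837855e-01  9.91403735e-01 -2.57015405e-04 -1.55315569e-04]
dock coords -65.34423224577608 0.07501839573528915
d [ 0.0016 -0.0002  0.0355] a [-0.0004 -0.0002 -0.0008] from [462.9 210.1  47.2] rows 0.34131360587716836
```

View pics/c8.png

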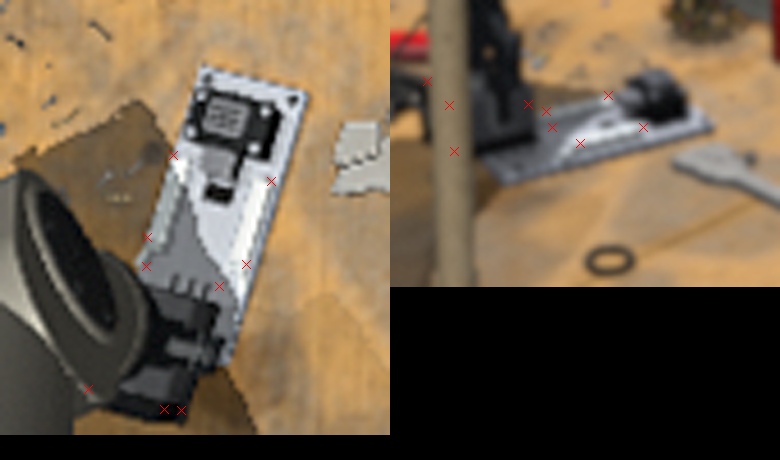

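Both views show the rail markers on the mount's rails: left (173,155)–(148,237) and right (271,181)–(247,264) in the top crop. The pack is lined up before the mouth, so I'll lower it to the floor.

Emit:
carry_out(
  increments=[
    {"dx": 0.001, "dy": 0.0, "dz": 0.01, "ax": 0.0, "ay": 0.0, "az": 0.0, "claw": 0.3},
    {"dx": 0.001, "dy": 0.0, "dz": 0.02, "ax": 0.0, "ay": 0.0, "az": 0.0, "claw": 0.3},
    {"dx": 0.001, "dy": 0.0, "dz": 0.03, "ax": 0.0, "ay": 0.0, "az": 0.0, "claw": 0.3},
    {"dx": 0.001, "dy": 0.0, "dz": 0.035, "ax": 0.0, "ay": 0.0, "az": 0.0, "claw": 0.3},
    {"dx": 0.001, "dy": 0.0, "dz": 0.038, "ax": 0.0, "ay": 0.0, "az": 0.0, "claw": 0.3},
    {"dx": 0.001, "dy": 0.0, "dz": 0.038, "ax": 0.0, "ay": 0.0, "az": 0.0, "claw": 0.3},
    {"dx": 0.001, "dy": 0.0, "dz": 0.038, "ax": 0.0, "ay": 0.0, "az": 0.0, "claw": 0.3},
  ],
)

```text
clock: 10.37
eef_pos: [462.4, 210.8, 32.1]
tool_rot: [0.13, 0.991, -0.0, -0.0]
force: [0.5, 0.1, -3.5]
opening: 0.626
grip_force: 64.3
```

```bash
cat > st.py <<'E'
from h import *
o=telemetry.get_obs(); th=-.2612;L=np.array([np.cos(th),np.sin(th)]);N=np.array([-L[1],L[0]]); org=np.array([526.0,193.2])
D=o['eef_pos'][:2]-org; F=o['force']; print('x',(D@L).round(2),'y',(D@N).round(2),'z',o['eef_pos'][2].round(2),'F along/lat/z',(F[:2]@L).round(2),(F[:2]@N).round(2),F[2].round(2),'T',o['torque'].round(2),'open',o['opening'].round(3),o['grip_force'].round(1),o['clock'])
E
python3 st.py
```

```text
Traceback (most recent call last):
  File "st.py", line 3, in <module>
    D=o['eef_pos'][:2]-org; F=o['force']; print('x',(D@L).round(2),'y',(D@N).round(2),'z',o['eef_pos'][2].round(2),'F along/lat/z',(F[:2]@L).round(2),(F[:2]@N).round(2),F[2].round(2),'T',o['torque'].round(2),'open',o['opening'].round(3),o['grip_force'].round(1),o['clock'])
                                                                                                                                                                                                                       ^^^^^^^^^^^^^^^^^^
AttributeError: 'float' object has no attribute 'round'
```

Emit:
carry_out(
  increments=[
    {"dx": -0.006, "dy": 0.0, "dz": 0.0, "ax": 0.0, "ay": 0.0, "az": 0.0, "claw": 0.3},
    {"dx": -0.013, "dy": 0.0, "dz": 0.0, "ax": 0.0, "ay": 0.0, "az": 0.0, "claw": 0.3},
    {"dx": -0.02, "dy": 0.0, "dz": 0.0, "ax": 0.0, "ay": 0.0, "az": 0.0, "claw": 0.3},
    {"dx": -0.027, "dy": 0.0, "dz": 0.0, "ax": 0.0, "ay": 0.0, "az": 0.0, "claw": 0.3},
    {"dx": -0.034, "dy": 0.0, "dz": 0.0, "ax": 0.0, "ay": 0.0, "az": 0.0, "claw": 0.3},
    {"dx": -0.041, "dy": 0.0, "dz": 0.0, "ax": 0.0, "ay": 0.0, "az": 0.0, "claw": 0.3},
    {"dx": -0.048, "dy": 0.0, "dz": 0.0, "ax": 0.0, "ay": 0.0, "az": 0.0, "claw": 0.3},
    {"dx": -0.055, "dy": 0.0, "dz": 0.0, "ax": 0.0, "ay": 0.0, "az": 0.0, "claw": 0.3},
    {"dx": -0.055, "dy": 0.0, "dz": 0.0, "ax": 0.0, "ay": 0.0, "az": 0.0, "claw": 0.3},
  ],
)

```text
clock: 11.12
eef_pos: [484.3, 204.9, 32.1]
tool_rot: [0.131, 0.991, 0.0, 0.0]
force: [-0.7, 0.5, -4.4]
opening: 0.623
grip_force: 64.2
```

```bash
sed -i "s/o\['opening'\].round(3),o\['grip_force'\].round(1)/round(o['opening'],3),round(o['grip_force'],1)/" st.py; python3 st.py
```

```text
x -43.32 y 0.56 z 32.13 F along/lat/z -0.81 0.27 -4.41 T [-0.04 -0.03  0.01] open 0.623 64.2 11.1167
```

No contact yet. I'll go on 24 mm.

Emit:
carry_out(
  increments=[
    {"dx": -0.006, "dy": 0.0, "dz": 0.0, "ax": 0.0, "ay": 0.0, "az": 0.0, "claw": 0.3},
    {"dx": -0.013, "dy": 0.0, "dz": 0.0, "ax": 0.0, "ay": 0.0, "az": 0.0, "claw": 0.3},
    {"dx": -0.02, "dy": 0.0, "dz": 0.0, "ax": 0.0, "ay": 0.0, "az": 0.0, "claw": 0.3},
    {"dx": -0.027, "dy": 0.0, "dz": 0.0, "ax": 0.0, "ay": 0.0, "az": 0.0, "claw": 0.3},
    {"dx": -0.034, "dy": 0.0, "dz": 0.0, "ax": 0.0, "ay": 0.0, "az": 0.0, "claw": 0.3},
    {"dx": -0.041, "dy": 0.0, "dz": 0.0, "ax": 0.0, "ay": 0.0, "az": 0.0, "claw": 0.3},
    {"dx": -0.048, "dy": 0.0, "dz": 0.0, "ax": 0.0, "ay": 0.0, "az": 0.0, "claw": 0.3},
    {"dx": -0.055, "dy": 0.0, "dz": 0.0, "ax": 0.0, "ay": 0.0, "az": 0.0, "claw": 0.3},
    {"dx": -0.06, "dy": 0.0, "dz": 0.0, "ax": 0.0, "ay": 0.0, "az": 0.0, "claw": 0.3},
    {"dx": -0.06, "dy": 0.0, "dz": 0.0, "ax": 0.0, "ay": 0.0, "az": 0.0, "claw": 0.3},
  ],
)

```text
clock: 11.95
eef_pos: [507.3, 198.8, 32.1]
tool_rot: [0.13, 0.991, 0.0, 0.0]
force: [0.4, 0.4, -3.9]
opening: 0.623
grip_force: 64.2
```

```bash
python3 st.py
```

```text
x -19.49 y 0.59 z 32.11 F along/lat/z 0.3 0.46 -3.87 T [ 0.02 -0.02  0.04] open 0.623 64.2 11.95
```

Emit:
carry_out(
  increments=[
    {"dx": -0.006, "dy": 0.0, "dz": 0.0, "ax": 0.0, "ay": 0.0, "az": 0.0, "claw": 0.3},
    {"dx": -0.013, "dy": 0.0, "dz": 0.0, "ax": 0.0, "ay": 0.0, "az": 0.0, "claw": 0.3},
    {"dx": -0.02, "dy": 0.0, "dz": 0.0, "ax": 0.0, "ay": 0.0, "az": 0.0, "claw": 0.3},
    {"dx": -0.027, "dy": 0.0, "dz": 0.0, "ax": 0.0, "ay": 0.0, "az": 0.0, "claw": 0.3},
    {"dx": -0.034, "dy": 0.0, "dz": 0.0, "ax": 0.0, "ay": 0.0, "az": 0.0, "claw": 0.3},
    {"dx": -0.041, "dy": 0.0, "dz": 0.0, "ax": 0.0, "ay": 0.0, "az": 0.0, "claw": 0.3},
    {"dx": -0.048, "dy": 0.0, "dz": 0.0, "ax": 0.0, "ay": 0.0, "az": 0.0, "claw": 0.3},
    {"dx": -0.055, "dy": 0.0, "dz": 0.0, "ax": 0.0, "ay": 0.0, "az": 0.0, "claw": 0.3},
    {"dx": -0.06, "dy": 0.0, "dz": 0.0, "ax": 0.0, "ay": 0.0, "az": 0.0, "claw": 0.3},
    {"dx": -0.06, "dy": 0.0, "dz": 0.0, "ax": 0.0, "ay": 0.0, "az": 0.0, "claw": 0.3},
  ],
)

```text
clock: 12.78
eef_pos: [530.5, 192.6, 32.1]
tool_rot: [0.13, 0.991, -0.0, 0.0]
force: [0.5, -0.0, -4.0]
opening: 0.622
grip_force: 64.2
```

```bash
python3 st.py
```

```text
x 4.49 y 0.56 z 32.11 F along/lat/z 0.53 0.1 -3.97 T [ 0.04 -0.07  0.03] open 0.622 64.2 12.7833
```

Emit:
carry_out(
  increments=[
    {"dx": -0.005, "dy": 0.0, "dz": 0.0, "ax": 0.0, "ay": 0.0, "az": 0.0, "claw": 0.3},
    {"dx": -0.01, "dy": 0.0, "dz": 0.0, "ax": 0.0, "ay": 0.0, "az": 0.0, "claw": 0.3},
    {"dx": -0.015, "dy": 0.0, "dz": 0.0, "ax": 0.0, "ay": 0.0, "az": 0.0, "claw": 0.3},
    {"dx": -0.02, "dy": 0.0, "dz": 0.0, "ax": 0.0, "ay": 0.0, "az": 0.0, "claw": 0.3},
    {"dx": -0.025, "dy": 0.0, "dz": 0.0, "ax": 0.0, "ay": 0.0, "az": 0.0, "claw": 0.3},
    {"dx": -0.025, "dy": 0.0, "dz": 0.0, "ax": 0.0, "ay": 0.0, "az": 0.0, "claw": 0.3},
  ],
)

```text
clock: 13.28
eef_pos: [540.2, 190.0, 32.1]
tool_rot: [0.13, 0.991, -0.0, 0.0]
force: [0.1, 0.2, -3.8]
opening: 0.626
grip_force: 64.2
```

```bash
python3 st.py
```

```text
x 14.5 y 0.56 z 32.14 F along/lat/z 0.08 0.23 -3.8 T [-0.03 -0.07  0.02] open 0.626 64.2 13.2833
```

Emit:
carry_out(
  increments=[
    {"dx": -0.004, "dy": 0.0, "dz": 0.0, "ax": 0.0, "ay": 0.0, "az": 0.0, "claw": 0.3},
    {"dx": -0.008, "dy": 0.0, "dz": 0.0, "ax": 0.0, "ay": 0.0, "az": 0.0, "claw": 0.3},
    {"dx": -0.012, "dy": 0.0, "dz": 0.0, "ax": 0.0, "ay": 0.0, "az": 0.0, "claw": 0.3},
    {"dx": -0.012, "dy": 0.0, "dz": 0.0, "ax": 0.0, "ay": 0.0, "az": 0.0, "claw": 0.3},
  ],
)

```text
clock: 13.62
eef_pos: [544.6, 188.8, 32.1]
tool_rot: [0.13, 0.991, -0.0, 0.0]
force: [-0.6, -0.1, -3.1]
opening: 0.627
grip_force: 64.2
```

```bash
python3 st.py
```

```text
x 19.12 y 0.57 z 32.15 F along/lat/z -0.6 -0.23 -3.13 T [ 0.03  0.01 -0.  ] open 0.627 64.2 13.6167
```

Emit:
carry_out(
  increments=[
    {"dx": -0.004, "dy": 0.0, "dz": 0.0, "ax": 0.0, "ay": 0.0, "az": 0.0, "claw": 0.3},
    {"dx": -0.007, "dy": 0.0, "dz": 0.0, "ax": 0.0, "ay": 0.0, "az": 0.0, "claw": 0.3},
    {"dx": -0.01, "dy": 0.0, "dz": 0.0, "ax": 0.0, "ay": 0.0, "az": 0.0, "claw": 0.3},
    {"dx": -0.01, "dy": 0.0, "dz": 0.0, "ax": 0.0, "ay": 0.0, "az": 0.0, "claw": 0.3},
  ],
)

```text
clock: 13.95
eef_pos: [548.0, 187.9, 32.0]
tool_rot: [0.13, 0.991, -0.0, -0.0]
force: [-3.0, 1.6, -2.0]
opening: 0.628
grip_force: 64.2
```

```bash
python3 st.py
```

```text
x 22.61 y 0.61 z 32.04 F along/lat/z -3.34 0.73 -2.01 T [ 0.16  0.68 -0.01] open 0.628 64.2 13.95
```

The plunger is felt at about x=21, so the click should come near 36. I'll advance 9 mm gently.

Emit:
carry_out(
  increments=[
    {"dx": -0.004, "dy": 0.0, "dz": 0.0, "ax": 0.0, "ay": 0.0, "az": 0.0, "claw": 0.3},
    {"dx": -0.008, "dy": 0.0, "dz": 0.0, "ax": 0.0, "ay": 0.0, "az": 0.0, "claw": 0.3},
    {"dx": -0.012, "dy": 0.0, "dz": 0.0, "ax": 0.0, "ay": 0.0, "az": 0.0, "claw": 0.3},
    {"dx": -0.015, "dy": 0.0, "dz": 0.0, "ax": 0.0, "ay": 0.0, "az": 0.0, "claw": 0.3},
    {"dx": -0.015, "dy": 0.0, "dz": 0.0, "ax": 0.0, "ay": 0.0, "az": 0.0, "claw": 0.3},
  ],
)

```text
clock: 14.37
eef_pos: [553.7, 186.4, 31.9]
tool_rot: [0.13, 0.991, -0.0, -0.0]
force: [-4.0, 1.5, -3.3]
opening: 0.62
grip_force: 64.3
```

```bash
python3 st.py
```

```text
x 28.48 y 0.6 z 31.91 F along/lat/z -4.24 0.43 -3.33 T [0.33 0.84 0.04] open 0.62 64.3 14.3667
```

Emit:
carry_out(
  increments=[
    {"dx": -0.003, "dy": 0.0, "dz": 0.0, "ax": 0.0, "ay": 0.0, "az": 0.0, "claw": 0.3},
    {"dx": -0.006, "dy": 0.0, "dz": 0.0, "ax": 0.0, "ay": 0.0, "az": 0.0, "claw": 0.3},
    {"dx": -0.0075, "dy": 0.0, "dz": 0.0, "ax": 0.0, "ay": 0.0, "az": 0.0, "claw": 0.3},
    {"dx": -0.0075, "dy": 0.0, "dz": 0.0, "ax": 0.0, "ay": 0.0, "az": 0.0, "claw": 0.3},
  ],
)

```text
clock: 14.7
eef_pos: [556.5, 185.6, 31.9]
tool_rot: [0.13, 0.991, -0.0, -0.0]
force: [-5.0, 1.8, -4.1]
opening: 0.622
grip_force: 64.3
```

```bash
python3 st.py
```

```text
x 31.43 y 0.57 z 31.93 F along/lat/z -5.3 0.44 -4.1 T [0.31 0.87 0.02] open 0.622 64.3 14.7
```

Emit:
carry_out(
  increments=[
    {"dx": -0.0015, "dy": 0.0, "dz": 0.0, "ax": 0.0, "ay": 0.0, "az": 0.0, "claw": 0.3},
    {"dx": -0.003, "dy": 0.0, "dz": 0.0, "ax": 0.0, "ay": 0.0, "az": 0.0, "claw": 0.3},
    {"dx": -0.004, "dy": 0.0, "dz": 0.0, "ax": 0.0, "ay": 0.0, "az": 0.0, "claw": 0.3},
    {"dx": -0.004, "dy": 0.0, "dz": 0.0, "ax": 0.0, "ay": 0.0, "az": 0.0, "claw": 0.3},
  ],
)

```text
clock: 15.03
eef_pos: [558.0, 185.3, 31.9]
tool_rot: [0.13, 0.991, -0.0, -0.0]
force: [-3.5, 1.4, -3.2]
opening: 0.621
grip_force: 64.2
```

```bash
python3 st.py
```

```text
x 32.92 y 0.62 z 31.94 F along/lat/z -3.73 0.41 -3.24 T [0.42 1.02 0.06] open 0.621 64.2 15.0333
```

Emit:
carry_out(
  increments=[
    {"dx": -0.0015, "dy": 0.0, "dz": 0.0, "ax": 0.0, "ay": 0.0, "az": 0.0, "claw": 0.3},
    {"dx": -0.0025, "dy": 0.0, "dz": 0.0, "ax": 0.0, "ay": 0.0, "az": 0.0, "claw": 0.3},
    {"dx": -0.0025, "dy": 0.0, "dz": 0.0, "ax": 0.0, "ay": 0.0, "az": 0.0, "claw": 0.3},
  ],
)

```text
clock: 15.28
eef_pos: [558.9, 185.0, 31.9]
tool_rot: [0.13, 0.991, -0.0, -0.0]
force: [-4.8, 1.6, -2.8]
opening: 0.626
grip_force: 64.2
```

```bash
python3 st.py
```

```text
x 33.9 y 0.54 z 31.93 F along/lat/z -5.05 0.32 -2.84 T [0.38 1.11 0.03] open 0.626 64.2 15.2833
```

Emit:
carry_out(
  increments=[
    {"dx": -0.0015, "dy": 0.0, "dz": 0.0, "ax": 0.0, "ay": 0.0, "az": 0.0, "claw": 0.3},
    {"dx": -0.0025, "dy": 0.0, "dz": 0.0, "ax": 0.0, "ay": 0.0, "az": 0.0, "claw": 0.3},
    {"dx": -0.0025, "dy": 0.0, "dz": 0.0, "ax": 0.0, "ay": 0.0, "az": 0.0, "claw": 0.3},
  ],
)

```text
clock: 15.53
eef_pos: [559.8, 184.8, 31.9]
tool_rot: [0.13, 0.991, -0.0, -0.0]
force: [-4.6, 1.6, -2.7]
opening: 0.628
grip_force: 64.2
```

```bash
python3 st.py
```

```text
x 34.87 y 0.58 z 31.93 F along/lat/z -4.83 0.38 -2.65 T [0.38 1.11 0.06] open 0.628 64.2 15.5333
```

Emit:
carry_out(
  increments=[
    {"dx": -0.0015, "dy": 0.0, "dz": 0.0, "ax": 0.0, "ay": 0.0, "az": 0.0, "claw": 0.3},
    {"dx": -0.0025, "dy": 0.0, "dz": 0.0, "ax": 0.0, "ay": 0.0, "az": 0.0, "claw": 0.3},
    {"dx": -0.0025, "dy": 0.0, "dz": 0.0, "ax": 0.0, "ay": 0.0, "az": 0.0, "claw": 0.3},
  ],
)

```text
clock: 15.78
eef_pos: [560.8, 184.5, 31.9]
tool_rot: [0.13, 0.991, -0.0, -0.0]
force: [-6.4, 1.7, -2.6]
opening: 0.624
grip_force: 64.2
```

```bash
python3 st.py
```

```text
x 35.84 y 0.59 z 31.94 F along/lat/z -6.59 -0.03 -2.59 T [0.35 1.17 0.05] open 0.624 64.2 15.7833
```

Emit:
carry_out(
  increments=[
    {"dx": -0.0015, "dy": 0.0, "dz": 0.0, "ax": 0.0, "ay": 0.0, "az": 0.0, "claw": 0.3},
    {"dx": -0.0025, "dy": 0.0, "dz": 0.0, "ax": 0.0, "ay": 0.0, "az": 0.0, "claw": 0.3},
    {"dx": -0.0025, "dy": 0.0, "dz": 0.0, "ax": 0.0, "ay": 0.0, "az": 0.0, "claw": 0.3},
  ],
)

```text
clock: 16.03
eef_pos: [561.7, 184.3, 31.9]
tool_rot: [0.13, 0.991, -0.0, -0.0]
force: [-5.8, 2.6, -1.6]
opening: 0.623
grip_force: 64.2
```

```bash
python3 st.py
```

```text
x 36.83 y 0.59 z 31.94 F along/lat/z -6.28 1.0 -1.55 T [0.42 1.24 0.1 ] open 0.623 64.2 16.0333
```

Emit:
carry_out(
  increments=[
    {"dx": -0.001, "dy": 0.0, "dz": 0.0, "ax": 0.0, "ay": 0.0, "az": 0.0, "claw": 0.3},
    {"dx": -0.002, "dy": 0.0, "dz": 0.0, "ax": 0.0, "ay": 0.0, "az": 0.0, "claw": 0.3},
    {"dx": -0.002, "dy": 0.0, "dz": 0.0, "ax": 0.0, "ay": 0.0, "az": 0.0, "claw": 0.3},
  ],
)

```text
clock: 16.28
eef_pos: [562.5, 184.1, 31.9]
tool_rot: [0.13, 0.991, -0.0, -0.001]
force: [-6.5, 2.3, -2.8]
opening: 0.626
grip_force: 64.2
```

```bash
python3 st.py
```

```text
x 37.61 y 0.59 z 31.9 F along/lat/z -6.84 0.54 -2.8 T [0.43 1.2  0.09] open 0.626 64.2 16.2833
```

The force is about 6.8 N and still ambiguous. I'll test for the latch by pulling back gently 2 mm.

Emit:
carry_out(
  increments=[
    {"dx": 0.002, "dy": 0.0, "dz": 0.0, "ax": 0.0, "ay": 0.0, "az": 0.0, "claw": 0.3},
    {"dx": 0.004, "dy": 0.0, "dz": 0.0, "ax": 0.0, "ay": 0.0, "az": 0.0, "claw": 0.3},
    {"dx": 0.005, "dy": 0.0, "dz": 0.0, "ax": 0.0, "ay": 0.0, "az": 0.0, "claw": 0.3},
    {"dx": 0.005, "dy": 0.0, "dz": 0.0, "ax": 0.0, "ay": 0.0, "az": 0.0, "claw": 0.3},
  ],
)

```text
clock: 16.62
eef_pos: [561.7, 184.2, 32.2]
tool_rot: [0.13, 0.991, 0.0, 0.001]
force: [3.0, 0.6, -7.8]
opening: 0.624
grip_force: 64.2
```

```bash
python3 st.py
```

```text
x 36.84 y 0.55 z 32.19 F along/lat/z 2.75 1.34 -7.79 T [-0.03 -0.71  0.09] open 0.624 64.2 16.6167
```

The pack resists: the arm moved only 0.8 mm and the force flipped to +2.8 N, so the tooth is behind the lip. I'll ease off and let go.

Emit:
carry_out(
  increments=[
    {"dx": -0.001, "dy": 0.0, "dz": 0.0, "ax": 0.0, "ay": 0.0, "az": 0.0, "claw": 0.3},
    {"dx": -0.001, "dy": 0.0, "dz": 0.0, "ax": 0.0, "ay": 0.0, "az": 0.0, "claw": 0.7},
    {"dx": -0.001, "dy": 0.0, "dz": 0.0, "ax": 0.0, "ay": 0.0, "az": 0.0, "claw": 1.0},
    {"dx": -0.001, "dy": 0.0, "dz": 0.0, "ax": 0.0, "ay": 0.0, "az": 0.0, "claw": 1.0},
    {"dx": -0.001, "dy": 0.0, "dz": 0.0, "ax": 0.0, "ay": 0.0, "az": 0.0, "claw": 1.0},
    {"dx": -0.001, "dy": 0.0, "dz": 0.0, "ax": 0.0, "ay": 0.0, "az": 0.0, "claw": 1.0},
    {"dx": -0.001, "dy": 0.0, "dz": 0.0, "ax": 0.0, "ay": 0.0, "az": 0.0, "claw": 1.0},
  ],
)

```text
clock: 17.2
eef_pos: [561.6, 184.3, 32.2]
tool_rot: [0.13, 0.991, 0.0, 0.0]
force: [0.5, -0.4, -0.9]
opening: 1.0
grip_force: 0.0
```

```bash
python3 st.py
```

```text
x 36.67 y 0.64 z 32.23 F along/lat/z 0.62 -0.25 -0.88 T [-0.04 -0.06  0.02] open 1.0 0.0 17.2
```

Now straight up, then to the left, clear of the cameras' view.

Emit:
carry_out(
  increments=[
    {"dx": 0.0, "dy": 0.0, "dz": -0.03, "ax": 0.0, "ay": 0.0, "az": 0.0, "claw": 1.0},
    {"dx": 0.0, "dy": 0.0, "dz": -0.08, "ax": 0.0, "ay": 0.0, "az": 0.0, "claw": 1.0},
    {"dx": 0.0, "dy": 0.0, "dz": -0.16, "ax": 0.0, "ay": 0.0, "az": 0.0, "claw": 1.0},
    {"dx": 0.0, "dy": 0.0, "dz": -0.25, "ax": 0.0, "ay": 0.0, "az": 0.0, "claw": 1.0},
    {"dx": 0.0, "dy": 0.0, "dz": -0.35, "ax": 0.0, "ay": 0.0, "az": 0.0, "claw": 1.0},
    {"dx": 0.0, "dy": 0.0, "dz": -0.42, "ax": 0.0, "ay": 0.0, "az": 0.0, "claw": 1.0},
    {"dx": 0.0, "dy": 0.08, "dz": -0.45, "ax": 0.0, "ay": 0.0, "az": 0.0, "claw": 1.0},
    {"dx": 0.05, "dy": 0.18, "dz": -0.45, "ax": 0.0, "ay": 0.0, "az": 0.0, "claw": 1.0},
    {"dx": 0.1, "dy": 0.28, "dz": -0.45, "ax": 0.0, "ay": 0.0, "az": 0.0, "claw": 1.0},
    {"dx": 0.16, "dy": 0.38, "dz": -0.45, "ax": 0.0, "ay": 0.0, "az": 0.0, "claw": 1.0},
    {"dx": 0.22, "dy": 0.48, "dz": -0.45, "ax": 0.0, "ay": 0.0, "az": 0.0, "claw": 1.0},
    {"dx": 0.28, "dy": 0.58, "dz": -0.45, "ax": 0.0, "ay": 0.0, "az": 0.0, "claw": 1.0},
    {"dx": 0.34, "dy": 0.68, "dz": -0.45, "ax": 0.0, "ay": 0.0, "az": 0.0, "claw": 1.0},
    {"dx": 0.4, "dy": 0.78, "dz": -0.45, "ax": 0.0, "ay": 0.0, "az": 0.0, "claw": 1.0},
    {"dx": 0.44, "dy": 0.85, "dz": -0.45, "ax": 0.0, "ay": 0.0, "az": 0.0, "claw": 1.0},
    {"dx": 0.44, "dy": 0.85, "dz": -0.45, "ax": 0.0, "ay": 0.0, "az": 0.0, "claw": 1.0},
    {"dx": 0.44, "dy": 0.85, "dz": -0.45, "ax": 0.0, "ay": 0.0, "az": 0.0, "claw": 1.0},
  ],
)

```text
clock: 18.62
eef_pos: [475.1, 564.1, 212.2]
tool_rot: [0.127, 0.992, 0.001, -0.001]
force: [-0.7, 1.0, 0.0]
opening: 1.003
grip_force: 0.0
```

```bash
python3 -c "
from h import *
print(telemetry.get_obs()['eef_pos'])
t=cam('top'); s=cam('scene')
a=cv2.resize(t['image'][140:270,195:385],None,fx=4,fy=4,interpolation=2)[:400]
b=cv2.resize(s['image'][165:215,205:285],None,fx=4,fy=4,interpolation=2)
c=cv2.resize(t['image'][185:260,200:255],None,fx=5.8,fy=2.667,interpolation=2)[:200]
b=np.hstack([b,c]); b=np.hstack([b,np.zeros((200,760-b.shape[1],3),np.uint8)])
cv2.imwrite('pics/fin.png',np.vstack([a,b])[:,:,::-1])"
```

```text
[475.10878549 564.10143941 212.22039957]
```

View pics/fin.png

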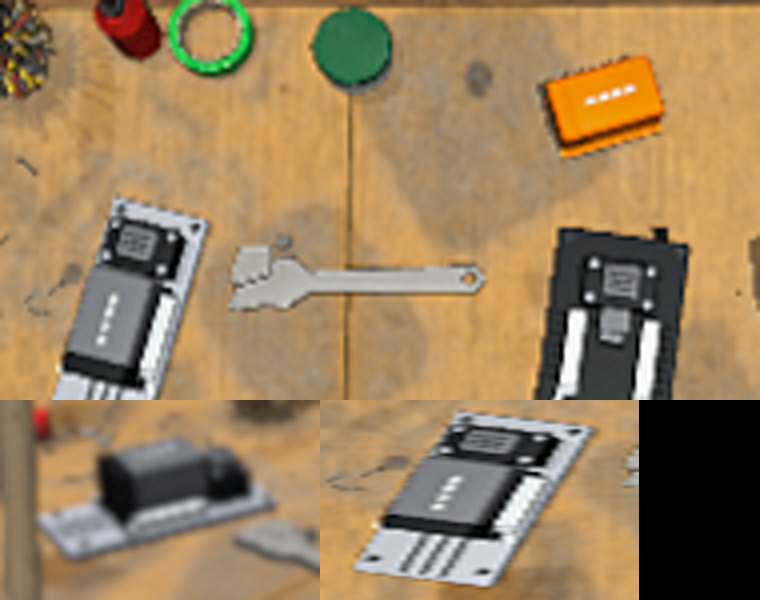

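The pack sits close up against the mount's head, as it did on the charger. The charger is empty, and the wrench and pot are in place. A final check compares the pack-to-button spacing with the original latched one.

Run:
```python
from h import *
t=cam('top'); im0=cv2.imread('pics/top0.png')[:,:,::-1]; im1=t['image']
xs=np.arange(-45,125,1.)
def prof(im,org,th,z):
    L=np.array([np.cos(th),np.sin(th)]);N=np.array([-L[1],L[0]])
    X,Y=np.meshgrid(xs,np.arange(-18,-9,1.),indexing='ij'); P=np.array(org)+X[...,None]*L+Y[...,None]*N
    uv=proj(t,np.c_[P.reshape(-1,2),np.full(X.size,z)]).reshape(*X.shape,2).astype(np.float32)
    return cv2.remap(np.ascontiguousarray(im.min(2)),uv[...,0],uv[...,1],cv2.INTER_CUBIC).astype(float).mean(1)
A=((497.9,-215.9),-.1455); B=((526.,193.2),-.2612)
for nm,im,d in(('A0',im0,A),('B1',im1,B)):
    g=np.gradient(prof(im,*d,68)); i=(xs>-40)&(xs<20); print(nm,'rear grey edge',xs[i][g[i].argmax()])
    h=np.gradient(prof(im,*d,54)); j=(xs>65)&(xs<90); k=(xs>95)&(xs<118); print('btn edges',xs[j][h[j].argmax()],xs[k][h[k].argmin()])
# bystander shift
d=cv2.absdiff(im0,im1).max(2)
for n,b in dict(wrench=(250,195,320,222),pot=(270,138,296,166),ring=(268,250,290,270)).items(): print(n,(d[b[1]:b[3],b[0]:b[2]]>50).sum())
```

```text
A0 rear grey edge -12.0
btn edges 68.0 101.0
B1 rear grey edge -4.0
btn edges 83.0 108.0
wrench 0
pot 0
ring 0
```

The spacing is 112 mm against 113 mm when originally latched, so it matches. The bystanders have not moved.

```bash
python3 -c "
from plant import workorder; print(workorder.finish_job())"
```

```text
the job is handed in; nothing more can be done
None
```

The pack is off the charger and latched on the frame mount (it held against a light pull back). The gripper is clear, the wrench, pot and ring have not moved, and the job was handed in at about 19 s.

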